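# Switch off the shaker and unload the tube block

### The job

The mixing run is over. Turn the selector on the shaker's sloping panel back to off, its pointer on the big round dot, without running past it into the pulse marks; then slide the clamp jaw well open, take the tube block out from between the jaws and set it down upright on the floor of the steel tray, clear of the bottle that stands there. Do not disturb the other things on the bench.

Things in the scene. Friction and masses are not known exactly. Their poses are not given: they have to be found in the camera images.
- shaker: Platform shaker, fixed. White housing 220 x 240 x 98 mm; in front of it a wedge whose panel rises from z = 28 to 98 mm between x = -160 and -70 mm: 37.9 deg from level, facing front and up, so its outward normal leans to -x. Origin: on the bench, under the housing; x to its back, y to its left, z up. It stands with the panel turned roughly to the robot's right.
- platform (a point): Centre of the aluminium platform's top, 118 mm above the bench, axes as the shaker's; 210 (x) x 250 (y) mm. Guide rods along y at x = -78 and +78 mm, with posts up to 18 mm high at their ends (y = +-115). Fixed jaw: y = 55.5 to 85.5 mm, 12 mm high, 172 mm long in x; its black lip, 8 to 12 mm above the platform, reaches in to y = 49.5.
- selector (a joint): Selector angle, rad: 0 = off (pointer up the slope, on the round dot); grows clockwise as seen facing the panel. Detents every 0.524: speeds at 0.52 to 2.62 (bars, longer for faster), pulse marks at -0.52 and -1.05 (short ticks); stops at -1.2 and 2.77. About 0.1 N m takes it over a detent; let go, it falls into the nearest. Starts on a speed of 1.57 or more.
- selector_grip (a point): Point on the selector's axis, 27 mm out from the panel; z points out of the panel along that axis, x along the pointer; turns with the knob. Black knob: skirt 48 mm across, 6 mm high; on it a bar grip 46 mm long (x, centred), 12 mm thick (y), top 33 mm out from the panel; a white line on the bar marks the pointing end.
- off_mark (a point): Centre of the dark off dot, 10 mm across, on the panel, 37 mm up the slope from the knob's axis. Axes as the shaker's.
- jaw (a joint): Opening of the sliding jaw, m: 0 = closed on the block, 0.045 = fully open (stop). It slides towards the shaker's -y and stays where it is left; friction about 4.5 N. The carriage is 12 mm high, its lip like the fixed jaw's (6 mm over the block's foot).
- jaw_grip (a point): On the sliding jaw's upright black grip plate, centred, 36 mm above the platform. The plate is 46 mm along the shaker's x, 12 mm along its y, from 12 to 44 mm above the platform; 72 mm from the block's centre when closed. Moves with the jaw; axes as the shaker's.
- tube_block: Aluminium block with six white capped tubes, 0.17 to 0.34 kg, clamped on the platform, axes as the shaker's. Origin: centre of underside. Body 44 (x) x 50 (y) x 46 mm, caps up to 55 mm; foot 44 x 66 x 6 mm, under the lips of both jaws: with the jaw open, draw the block 9 to 12 mm towards the shaker's -y, out from under the fixed lip, then lift.
- tray: Shallow steel tray, fixed to the bench, 160 (x) x 240 (y) x 22 mm high, walls and floor 3 mm. Origin: centre of its underside. A bottle stands in its +y end; the -y half is empty.
- stain_bottle: Amber bottle, 32 mm across, 62 mm high, standing in the tray; leave it. Origin: centre of its underside.
- spare_block: Empty block of the same size without tubes, standing on the bench at the robot's right; leave it. Origin: centre of its underside.
- slide_box: Grey slide box, 85 x 175 x 34 mm, lying near the robot; leave it. Origin: centre of its underside.
- marker_pen: Black marker pen, 12 mm thick, 142 mm long, lying beyond the shaker and the tray; leave it. Origin: its middle.
- petri_dish: Glass dish, 96 mm across, 14 mm high, beyond the shaker and the tray; leave it. Origin: centre of its underside.
- dropper_bottle: Pale plastic dropper bottle, 42 mm across, 104 mm high, beyond the shaker and the tray; leave it. Origin: centre of its underside.
Mind the look-alikes: they are no part of the job. Leave any orange look-alike of the tube_block alone.

How it is judged:
By the outcome, as a careful person would: the job done as asked, in the order asked, and still so for the second after the job is handed in, with the robot touching nothing.
It also fails if it takes over 72 s, if anything falls off the work surface, if the arm or the gripper's body presses on something with over 40 N, if the wrist force passes 120 N, or if a joint passes its speed limit or range.

### The arm

A 6-joint arm with a two-finger parallel gripper is mounted at the origin on the work surface. World frame = base frame: x ahead of the robot, y to its left, z up, the work surface at z = 0. Lengths are in mm, angles in rad, forces in N, time in s.
With the tool pointing down it reaches from about 275 to 750 mm from the base axis. Payload 10.2 kg.
Tool frame: the origin (TCP) lies at the very end of the fingers, on their centre line; the grasp point (between the pads) lies ctrl.grip_depth behind it (ctrl.grip_depth is the distance from the TCP to the grasp point, in mm); z points along the fingers, y is the direction in which the jaws open and shut (so a half turn about z gives the same grasp; the last joint's range is limited). The gripper opens to 85 mm and grips with 20 to 120 N. Pads are 22 mm wide; open, the fingers measure 114 mm over their backs; the gripper's body (76 mm by 85 mm) begins 54 mm behind the grasp point. The pads swing forward as they close: fully open they stand 13 mm farther back than shut.
Start: joints at [1.038, 0.313, 1.498, -0, 1.331, -0.223], TCP at [160.069, 500.009, 231.294] pointing down, gripper open.
Joint ranges: [-2.94, 2.94], [-0.97, 2.17], [0.19, 2.56], [-1.23, 4.37], [0.02, 3.11], [-2.88, 2.88]. Speed limits (rad/s): [2.39, 2.39, 3.01, 3.14, 3.14, 3.14].

### API

Orientations are given as a unit quaternion [w, x, y, z].
In Python, from rig import telemetry, eyes, ctrl, nets gives the robot as it stands. The module is installed in compiled form; this text tells all that it offers.
- The arm moves only by the tool drive_tool, never from a script. Its argument "series" is text: rows parted by semicolons, each of 7 numbers parted by spaces: the shift along the tool's x, y, z normalised to -1 to 1, where 1 is 0.12 m, then the turn, a rotation vector about the tool's x, y, z normalised to -1 to 1, where 1 is 0.5 rad, then the opening, from 0 (shut) to 1 (fully open). In form: tx ty tz wx wy wz hand; .... A call has 1 to 20 rows; each row is the pose to reach, as a shift and turn from the pose measured when the call began, along the tool's axes at that moment; what a row does not reach only later rows make up. A row lasts 1/10 s, in which the tool goes at most 50 mm and 8.59 degrees, less where a joint would pass 70% of its speed; a pose out of reach is approached as far as the arm can. A call with a number of a shift or a turn outside -1 to 1 is refused whole. A call with a gripper value outside its range is refused whole. The fingers move at their own pace and stop on an object; "newtons" is the grip in N (left out, the last holds). Time passes only in rows, so rows that repeat a pose let the fingers close. It gives the time, the measured TCP pose, the force and the opening at its end, in the units of the state.
- telemetry.sense(): the state, without advancing time (a new reading comes with each control period).
- eyes.capture(name): name is "side" or "top"; returns a dict with "frame" (384x512x3 uint8, red, green, blue), "fx", "fy", "cx", "cy" (pixels), "D" ([k1, k2, p1, p2, k3] as OpenCV has them; the pictures are not rectified), "view" (4x4, takes a point from world to camera coordinates). Camera axes: x right, y up, looking along -z (the intrinsics and any distortion apply to the point x, -y, -z); pixel columns grow to the right and rows downward; lengths in mm; the calibration is good to about 2 mm. A picture is of the moment at which its call begins. There is no depth.
- ctrl.finish_job(): hands the job in, once; it reports no verdict.
Trained networks look in a picture, given as the dict that the camera call returned (one of the last four; its "shot" number tells which), for a name from the list of things; names that differ only in an ending like _2 or _b are one class to them, and where a whole thing is asked for, a point or a joint stands for the part that bears it (a point fixed in the world has none). Each returns a list of dicts, best first, with "confidence" (0 to 1); they miss things now and then, are a little off and sometimes report something else, mostly with a low value. They report only what shows in the picture. A call takes as long as a camera call. They do not tell look-alikes from the thing itself.
- nets.spot_in(name, picture): "rect" ([left, top, right, bottom] in pixels, round what is visible of it).
The state is a dict: "time_s": time; "joints": joint angles; "dq": joint speeds; "tau": joint torques, N m; "eef_pos": TCP position; "ee_rot": TCP orientation; "force": force on the tool from outside, world axes, zero at the start; "wrist_torque": the same for the moment, N m; "grip_width": opening from 0.0 (shut) to 1.0 (fully open).
Only numpy, scipy, OpenCV 4.12 (cv2) and the standard library are available. Lean on these libraries where they do the work, as an engineer would, in place of code of your own. Each camera call takes 0.05 s, during which the arm holds its last target. There are 200 camera calls.

## Working session

There is one attempt and no reset: what is moved stays moved. The work goes in short steps, Python scripts to look and compute and a tool call to move; the robot and the scene stay as the last step left them, time stands still between calls to the robot, and variables do not carry over. Pictures are saved under pics/ and viewed, about 8 in all and at most 12, crops included, and the job is handed in when it is done.

Besides the shell and the picture viewer there is one more tool, called after "Call:" in YAML: its name, and indented under it one key for each argument. drive_tool: Moves the arm, as the interface text tells. Scaled input: -1 to 1 covers 0.12 m each way for a shift and 0.5 rad each way for a turn. Its arguments: {"type":"object","properties":{"series":{"type":"string"},"newtons":{"type":"number"}},"required":["series"]}

```bash
mkdir -p pics
cat > h.py <<'E'
import numpy as np, cv2
from rig import telemetry, eyes, ctrl, nets
from scipy.spatial.transform import Rotation as R
def cam(p):
    V=np.array(p["view"],float); F=np.diag([1,-1,-1,1.])@V
    K=np.array([[p["fx"],0,p["cx"]],[0,p["fy"],p["cy"]],[0,0,1.]])
    return F,K,np.array(p["D"],float)
def proj(p,X):
    F,K,D=cam(p); return cv2.projectPoints(np.atleast_2d(np.array(X,float)),cv2.Rodrigues(F[:3,:3])[0],F[:3,3],K,D)[0][:,0]
def ray(p,uv,z):
    F,K,D=cam(p); n=cv2.undistortPoints(np.array(uv,float).reshape(-1,1,2),K,D)[:,0]
    d=np.c_[n,np.ones(len(n))]@F[:3,:3]; c=-F[:3,:3].T@F[:3,3]
    return c+d*((np.array(z)-c[2])/d[:,2])[:,None]
def tri(p1,a,p2,b):
    A=[]
    P=[]
    for p,uv in((p1,a),(p2,b)):
        F,K,D=cam(p); n=cv2.undistortPoints(np.array(uv,float).reshape(-1,1,2),K,D)[0]; P.append((F[:3],n.T))
    X=cv2.triangulatePoints(P[0][0],P[1][0],P[0][1],P[1][1]); return (X[:3]/X[3])[:,0]
def save(p,f,crop=None,s=1):
    im=cv2.cvtColor(p["frame"],cv2.COLOR_RGB2BGR)
    if crop: l,t,r,b=crop; im=im[t:b,l:r]
    cv2.imwrite("pics/"+f,cv2.resize(im,None,fx=s,fy=s,interpolation=cv2.INTER_CUBIC))
def tool():
    s=telemetry.sense(); q=s["ee_rot"]; return np.array(s["eef_pos"]),R.from_quat([q[1],q[2],q[3],q[0]])
E
python3 - <<'E'
from h import *
import pickle
s=telemetry.sense();print(s["eef_pos"],s["ee_rot"],s["grip_width"],s["force"],ctrl.grip_depth)
for n in("top","side"):
    p=eyes.capture(n); save(p,n+"0.png",None,1.5); pickle.dump({k:p[k] for k in("frame","fx","fy","cx","cy","D","view")},open(n+"0.pkl","wb"))
    print(n,[round(p[k]) for k in("fx","fy","cx","cy")],(-np.array(p["view"])[:3,:3].T@np.array(p["view"])[:3,3]).round())
    for t in("shaker","selector","jaw","tube_block","tray","stain_bottle","spare_block"):
        print(t,[(np.round(d["rect"]).tolist(),round(d["confidence"],2)) for d in nets.spot_in(t,p)[:3]])
E
```

```text
[159.92311899 499.76361448 230.72232784] [-2.54799323e-04  1.54285806e-01  9.88026032e-01 -6.21056666e-04] 1.0008715652726978 [-0.23707773  0.76791166  0.36186466] 18.700000000000003
top [377, 377, 257, 188] [ 283.  -54. 1177.]
shaker [([253.0, 162.0, 365.0, 269.0], 0.88)]
selector [([343.0, 204.0, 363.0, 219.0], 0.76), ([134.0, 180.0, 218.0, 235.0], 0.36)]
jaw [([255.0, 110.0, 284.0, 134.0], 0.69), ([270.0, 183.0, 334.0, 209.0], 0.65)]
tube_block [([279.0, 208.0, 306.0, 228.0], 0.85), ([325.0, 283.0, 346.0, 308.0], 0.78), ([216.0, 151.0, 237.0, 167.0], 0.72)]
tray [([135.0, 182.0, 217.0, 235.0], 0.88)]
stain_bottle []
spare_block [([370.0, 260.0, 397.0, 283.0], 0.66)]
side [414, 414, 257, 201] [314. 933. 759.]
shaker [([229.0, 165.0, 329.0, 246.0], 0.69), ([255.0, 168.0, 282.0, 199.0], 0.58)]
selector []
jaw [([255.0, 169.0, 280.0, 198.0], 0.97)]
tube_block [([277.0, 171.0, 297.0, 197.0], 0.9), ([340.0, 185.0, 359.0, 204.0], 0.87), ([203.0, 241.0, 224.0, 272.0], 0.84)]
tray [([224.0, 264.0, 299.0, 340.0], 0.67)]
stain_bottle [([240.0, 307.0, 258.0, 333.0], 0.74)]
spare_block [([317.0, 168.0, 335.0, 184.0], 0.63), ([142.0, 232.0, 158.0, 269.0], 0.44), ([196.0, 186.0, 203.0, 210.0], 0.2)]
```

View pics/top0.png

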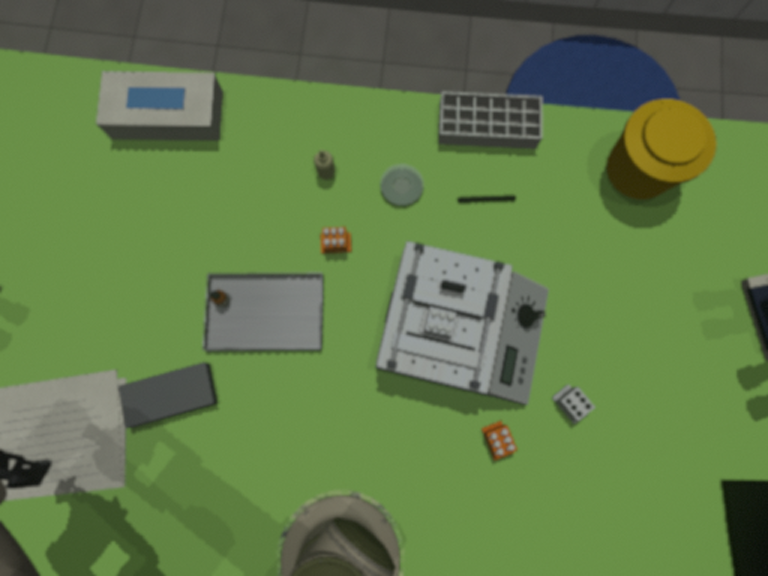

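View pics/side0.png

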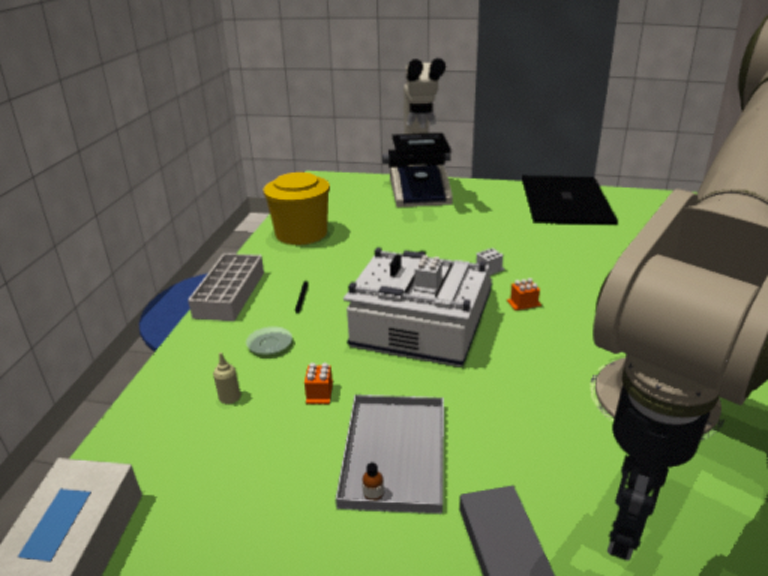

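```bash
cat >> h.py <<'E'
def S(x,y,yaw,P):
    c,s=np.cos(yaw),np.sin(yaw); P=np.atleast_2d(np.array(P,float)); return np.c_[x+c*P[:,0]-s*P[:,1],y+s*P[:,0]+c*P[:,1],P[:,2]]
E
python3 - <<'E'
from h import *
import pickle
from scipy.optimize import least_squares
p=pickle.load(open("top0.pkl","rb")); q=pickle.load(open("side0.pkl","rb"))
# corners: panel bottom front edge, platform corners (shaker frame)
P=[[-105,-125,118],[-105,125,118],[105,125,118],[105,-125,118]]
px=np.array([[512,265],[490,392],[378,368],[408,243]])/1.5
f=lambda v:(proj(p,S(*v,P))-px).ravel()
r=least_squares(f,[350,-130,1.4]);print(r.x,r.fun.round(1))
W=ray(p,px,[118]*4);print(W.round())
v=r.x
out=[]
for pic,crop,s in((p,(250,155,370,275),5),):
    l,t,rr,b=crop
    im=cv2.resize(cv2.cvtColor(pic["frame"],cv2.COLOR_RGB2BGR)[t:b,l:rr],None,fx=s,fy=s,interpolation=cv2.INTER_CUBIC)
    im=cv2.convertScaleAbs(im,alpha=1.3)
    def line(Q):
        u=((proj(pic,S(*v,Q))-[l,t]+.5)*s).round().astype(int); cv2.polylines(im,[u.reshape(-1,1,2)],True,(0,0,255),1)
    line(P); line([[-160,-120,28],[-160,120,28],[-70,120,98],[-70,-120,98]])
    line([[-86,55.5,130],[86,55.5,130],[86,85.5,130],[-86,85.5,130]])
    cv2.imwrite("pics/c1.png",im)
c=ray(p,np.array([[206,275],[323,275],[322,350],[206,352]])/1.5,[22]*4);print("tray rim",c.round(),c.mean(0).round())
E
```

```text
[ 467.27590765 -155.42762725    1.45588349] [ 0.7 -0.3  0.   0.9  0.2  0.1 -0.9 -0.8]
[[ 578. -272.  118.]
 [ 334. -245.  118.]
 [ 355.  -36.  118.]
 [ 601.  -68.  118.]]
tray rim [[516. 343.  22.]
 [542. 101.  22.]
 [386.  83.  22.]
 [358. 315.  22.]] [450. 211.  22.]
```

View pics/c1.png

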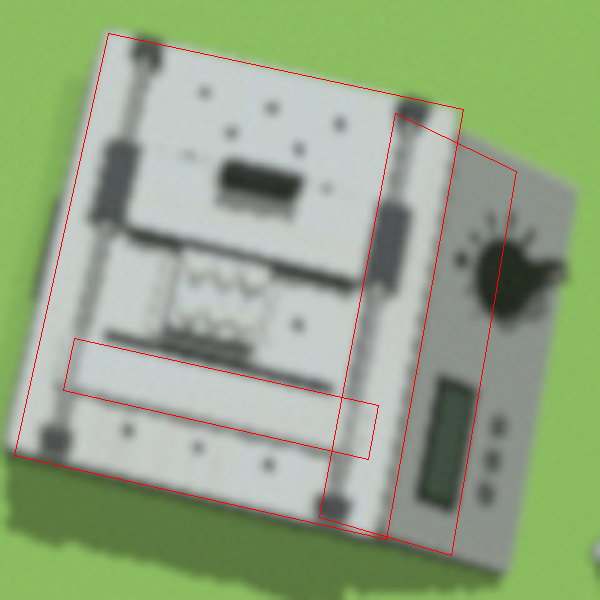

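```bash
cat > fit.py <<'E'
from h import *
import pickle
from scipy.optimize import least_squares
p=pickle.load(open("top0.pkl","rb")); q=pickle.load(open("side0.pkl","rb"))
C=lambda a:np.array(a)/5-.5+[250,155]
plat=[[-105,-125,118],[-105,125,118],[105,125,118],[105,-125,118],[78,-115,136],[-78,-115,136],[78,115,136],[-78,115,136]]
pan=[[-160,-120,28],[-160,120,28]]
px=np.vstack([C([[465,108],[388,538],[12,455],[108,32]]),C([[147,50],[412,110],[55,440],[332,505]]),C([[579,190],[508,573]])])
def f(v):
    Q=np.array(plat+pan,float); Q[:8,0]+=v[3]
    return (proj(p,S(*v[:3],Q))-px).ravel()
r=least_squares(f,[467,-200,1.45,40],loss="soft_l1");v=r.x
E
python3 - <<'E'
from fit import *
print(v.round(3),f(v).reshape(-1,2).round(1).tolist())
s,d=np.sin(.6615),np.cos(.6615)
pc=S(*v[:3],[[v[3],0,118]]);print("plat",pc)
# knob: skirt centre at ~ crop (503,278), height ~ 6mm off panel
import itertools
def pan_pt(u,uv,h):  # panel coords (t along slope from bottom, y) + h out
    g=lambda w:(proj(p,S(*v[:3],[[-160+w[0]*d-h*s, w[1], 28+w[0]*s+h*d]]))[0]-uv)
    return least_squares(g,[57,0]).x
for n,uv,h in(("skirt",(500,280),6),("offdot",(461,259),0),("bartip",(560,270),33)):
    w=pan_pt(0,C(uv),h); print(n,w.round(1))
print("side overlay")
l,t,rr,b=225,155,335,250; sc=6
im=cv2.resize(cv2.cvtColor(q["frame"],cv2.COLOR_RGB2BGR)[t:b,l:rr],None,fx=sc,fy=sc,interpolation=cv2.INTER_CUBIC)
def line(Q,im=im):
    Q=np.array(Q,float); Q[:,0]+=v[3]
    u=((proj(q,S(*v[:3],Q))-[l,t]+.5)*sc).round().astype(int); cv2.polylines(im,[u.reshape(-1,1,2)],True,(0,0,255),1)
line(plat[:4])
by=0
line([[-22,by-25,164],[22,by-25,164],[22,by+25,164],[-22,by+25,164]])
line([[-23,-78,162],[23,-78,162],[23,-66,162],[-23,-66,162]])
line([[-86,49.5,130],[86,49.5,130],[86,85.5,130],[-86,85.5,130]])
cv2.imwrite("pics/c2.png",im)
E
```

```text
[ 462.542 -192.497    1.445   40.027] [[-1.0, 0.5], [-1.9, 0.3], [-1.0, -0.8], [-0.4, -0.2], [0.5, -0.3], [1.0, -0.2], [0.8, 0.4], [1.4, 0.7], [-0.3, -0.4], [0.5, -0.1]]
plat [[ 467.55030008 -152.78493036  118.        ]]
skirt [ 62.1 -42.7]
offdot [ 91.9 -46.8]
bartip [ 43.8 -54.4]
side overlay
```

View pics/c2.png

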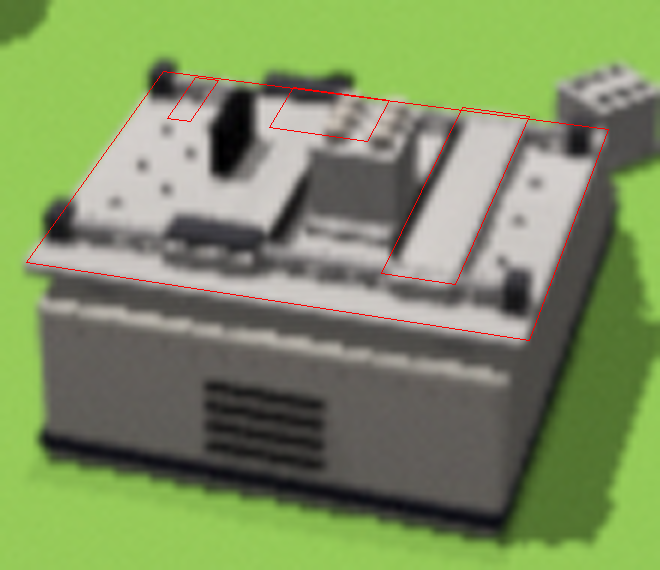

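```bash
cat >> fit.py <<'E'
a=np.radians(37.9)
up=np.array([np.cos(a),0,np.sin(a)]); nn=np.array([-np.sin(a),0,np.cos(a)]); rt=np.array([0,-1.,0]); P0=np.array([-160,0,28.])
def PP(t,y,h): return P0+up*t+np.array([0,y,0])+nn*h
def bar(t,y,th,h,k): # point k along pointer
    return PP(t,y,h)+k*(np.cos(th)*up+np.sin(th)*rt)
E
python3 - <<'E'
from fit import *
I=lambda X:((proj(p,S(*v[:3],X))-[250,155]+.5)*5).round()
t,y=55,-45
print("skirt c",I([PP(t,y,6)]),"dot",I([PP(t+37,y,0)]))
for th in(1.571,2.094,2.618): print(th,I([bar(t,y,th,33,23),bar(t,y,th,33,-23)]).tolist())
# block: caps/plate
print("plate",I([[40+x,-49.5+yy,162] for x in(-23,23) for yy in(-6,6)]).tolist())
print("body",I([[40+x,22.5+yy,164] for x in(-22,22) for yy in(-25,25)]).tolist())
print("foot",I([[40+x,22.5+yy,124] for x in(-22,22) for yy in(-33,33)]).tolist())
l,t0,r_,b=325,190,375,227
im=cv2.resize(cv2.cvtColor(p["frame"],cv2.COLOR_RGB2BGR)[t0:b,l:r_],None,fx=14,fy=14,interpolation=cv2.INTER_CUBIC)
cv2.imwrite("pics/c3.png",cv2.convertScaleAbs(im,alpha=1.8))
J=lambda X:((proj(p,S(*v[:3],X))-[l,t0]+.5)*14).round()
print("J skirt c",J([PP(t,y,6)]),"dot",J([PP(t+37,y,0)]))
for th in(1.571,2.094,2.618): print(th,J([bar(t,y,th,33,23),bar(t,y,th,33,-23)]).tolist())
E
```

```text
skirt c [[508. 280.]] dot [[460. 262.]]
1.571 [[552.0, 242.0], [539.0, 318.0]]
2.094 [[563.0, 253.0], [527.0, 308.0]]
2.618 [[570.0, 271.0], [521.0, 290.0]]
plate [[308.0, 177.0], [304.0, 198.0], [226.0, 158.0], [222.0, 179.0]]
body [[287.0, 268.0], [269.0, 358.0], [208.0, 250.0], [189.0, 339.0]]
foot [[281.0, 267.0], [257.0, 380.0], [205.0, 249.0], [180.0, 362.0]]
J skirt c [[373. 293.]] dot [[239. 243.]]
1.571 [[496.0, 189.0], [458.0, 401.0]]
2.094 [[527.0, 218.0], [426.0, 372.0]]
2.618 [[545.0, 268.0], [408.0, 321.0]]
```

View pics/c3.png

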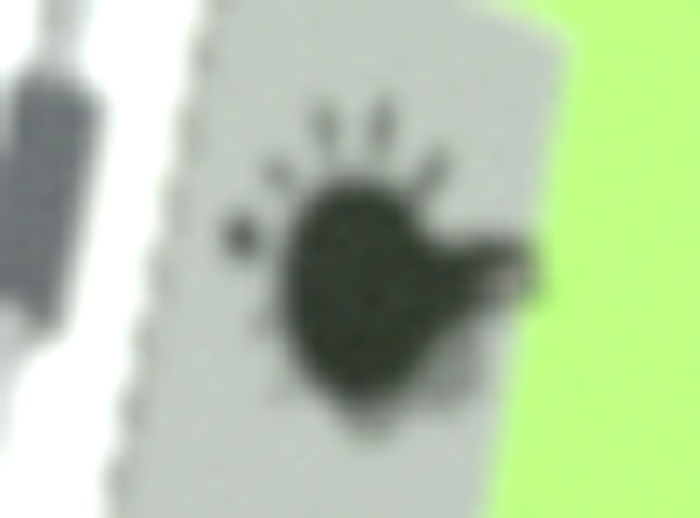

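```bash
cat >> h.py <<'E'
def go(pt,Rt,zturn=None):
    """row from the present pose towards target; zturn: max turn sense handled by caller"""
    p,r=tool(); d=r.inv().apply(np.array(pt)-p)/120; w=(r.inv()*Rt).as_rotvec()/.5
    print("t",d.round(3),"w",w.round(3),"rows>=",round(max(np.linalg.norm(d)*120/50,np.linalg.norm(w)*.5/np.radians(8.59)),1))
def Rzy(z,y):
    z=np.array(z,float)/np.linalg.norm(z); y=np.array(y,float); y-=z*(y@z); y/=np.linalg.norm(y)
    return R.from_matrix(np.c_[np.cross(y,z),y,z])
E
cat >> fit.py <<'E'
def D(w): return S(0,0,v[2],[w])[0]
def KN(h,th,t=56.5,y=-44.5,flip=1):  # TCP pose so grasp point at height h out of panel
    g=S(*v[:3],[PP(t,y,h)])[0]; n=D(nn); ac=D(-np.sin(th)*up+np.cos(th)*rt)
    return g-n*ctrl.grip_depth, Rzy(-n,flip*ac)
E
python3 - <<'E'
from fit import *
for h in(27,150):
    P,Rr=KN(h,2.618); print(P.round(1),Rr.as_matrix().round(3).tolist())
p_,r_=tool(); print(p_.round(),r_.as_matrix().round(3).tolist())
E
```

```text
[ 491.6 -317.6   69.3] [[0.411, -0.909, 0.077], [-0.741, -0.283, 0.609], [-0.532, -0.307, -0.789]]
[ 482.2 -392.6  166.3] [[0.411, -0.909, 0.077], [-0.741, -0.283, 0.609], [-0.532, -0.307, -0.789]]
[160. 500. 231.] [[-0.952, 0.305, -0.0], [0.305, 0.952, -0.0], [-0.0, -0.0, -1.0]]
```

Call:
drive_tool:
  series: "0 -0.3 -0.3 0 0 0.3 1; 0.1 -0.6 -0.6 0 0 0.6 1; 0.1 -1 -0.6 0 0 0.9 1"
  newtons: 40

```text
time_s: 1.1
eef_pos: [112.1, 390.1, 306.5]
ee_rot: [0.0, 0.373, 0.928, 0.003]
force: [0.7, -0.4, 1.0]
grip_width: 1.003
```

Call:
drive_tool:
  series: "-0.32 -0.15 0 0 0 0.3 1; -0.64 -0.3 0 0 0 0.6 1; -0.97 -0.44 0 0 0 0.9 1; -0.97 -0.44 0 0 0 1 1"

```text
time_s: 1.5
eef_pos: [161.0, 268.5, 306.3]
ee_rot: [0.0, 0.596, 0.803, 0.004]
force: [-0.5, 2.1, -0.3]
grip_width: 1.0
```

```bash
cat > n.py <<'E'
from fit import *
import sys
tx,ty,tz,psi=map(float,sys.argv[1:5])
go([tx,ty,tz],Rzy([0,0,-1],[np.cos(psi),np.sin(psi),0])); s=telemetry.sense(); print(np.round(s["joints"],2),s["eef_pos"])
E
python3 n.py 240 150 300 -0.2
```

```text
t [-1.136  0.343  0.05 ] w [ 0.011 -0.011  0.988] rows>= 3.3
[ 0.65 -0.24  1.88  0.    1.5   0.35] [160.98764488 268.49128203 306.27930802]
```

Call:
drive_tool:
  series: "-0.3 0.15 0 0 0 0.3 1; -0.6 0.3 0 0 0 0.6 1; -0.9 0.5 0 0 0 0.9 1; -1 0.5 0 0 0 1 1"

```text
time_s: 1.9
eef_pos: [255.3, 169.0, 306.1]
ee_rot: [-0.0, 0.779, 0.627, 0.004]
force: [-0.8, 0.1, 0.0]
grip_width: 0.999
```

```bash
python3 n.py 340 60 300 -0.7
```

```text
t [-0.738  0.883  0.05 ] w [ 0.005 -0.014  0.971] rows>= 3.2
[ 0.19 -0.26  1.89  0.    1.5   0.41] [255.2805285  169.0113461  306.14768228]
```

Call:
drive_tool:
  series: "-0.25 0.3 0 0 0 0.3 1; -0.5 0.6 0 0 0 0.6 1; -0.74 0.9 0 0 0 0.9 1; -0.74 0.9 0 0 0 1 1"

```text
time_s: 2.3
eef_pos: [344.0, 55.8, 305.7]
ee_rot: [-0.001, 0.912, 0.41, 0.003]
force: [-1.2, 0.4, 0.6]
grip_width: 1.0
```

```bash
python3 n.py 400 -60 300 -1.2
```

```text
t [-0.413  0.99   0.045] w [-0.002 -0.013  0.949] rows>= 3.2
[-0.18 -0.15  1.81  0.01  1.48  0.54] [343.96298158  55.79580037 305.67214652]
```

Call:
drive_tool:
  series: "-0.15 0.33 0 0 0 0.3 1; -0.3 0.66 0 0 0 0.6 1; -0.4 1 0 0 0 0.9 1; -0.4 1 0 0 0 1 1"

```text
time_s: 2.7
eef_pos: [403.3, -63.1, 304.8]
ee_rot: [-0.002, 0.986, 0.167, 0.002]
force: [-0.8, -0.0, -0.3]
grip_width: 1.001
```

```bash
python3 n.py 440 -180 290 -1.7
```

```text
t [-0.033  1.021  0.12 ] w [-0.008 -0.009  0.931] rows>= 3.1
[-0.45 -0.    1.68  0.01  1.46  0.79] [403.27477072 -63.09728946 304.75630655]
```

Call:
drive_tool:
  series: "0 0.33 0 0 0 0.3 1; 0 0.66 0 0 0 0.6 1; 0 1 0 0 0 0.9 1; 0 1 0 0 0 1 1"

```text
time_s: 3.1
eef_pos: [443.5, -179.9, 303.5]
ee_rot: [-0.002, 0.996, -0.086, 0.001]
force: [-0.1, 0.3, 0.7]
grip_width: 1.0
```

```bash
python3 n.py 450 -290 290 -2.2; python3 -c "
from fit import *
P,Rr=KN(150,2.618); go(P,Rr)"
```

```text
t [0.211 0.895 0.108] w [-0.01  -0.002  0.914] rows>= 3.0
[-0.63  0.16  1.5   0.01  1.48  1.11] [ 443.4508642  -179.90243242  303.46792233]
t [0.619 1.696 1.136] w [ 1.166 -0.715  1.928] rows>= 7.9
```

Call:
drive_tool:
  series: "0.1 0.3 0.05 0.15 -0.1 0.25 1; 0.2 0.6 0.1 0.3 -0.2 0.5 1; 0.3 0.9 0.2 0.45 -0.27 0.75 1; 0.3 0.9 0.3 0.58 -0.36 0.96 1; 0.3 0.9 0.3 0.58 -0.36 0.96 1"

```text
time_s: 3.6
eef_pos: [459.6, -293.8, 264.1]
ee_rot: [-0.154, 0.932, -0.32, -0.078]
force: [0.4, 0.4, -0.3]
grip_width: 1.002
```

```bash
python3 -c "
from fit import *
P,Rr=KN(140,2.618); go(P,Rr); print(telemetry.sense()['joints'])"
```

```text
t [0.808 0.667 0.558] w [ 0.584 -0.347  0.955] rows>= 3.9
[-0.87151653  0.48379593  1.2054845   0.18539266  1.74648313  1.36560683]
```

Call:
drive_tool:
  series: "0.2 0.17 0.1 0.15 -0.1 0.25 1; 0.4 0.34 0.25 0.3 -0.2 0.5 1; 0.6 0.5 0.4 0.45 -0.27 0.75 1; 0.81 0.67 0.56 0.58 -0.35 0.95 1; 0.81 0.67 0.56 0.58 -0.35 0.95 1"

```text
time_s: 4.1
eef_pos: [481.5, -387.7, 151.9]
ee_rot: [-0.292, 0.787, -0.523, -0.149]
force: [-0.0, 0.4, -1.8]
grip_width: 0.999
```

```bash
python3 -c "
from fit import *
P,Rr=KN(140,2.618); go(P,Rr); print(telemetry.sense()['joints'])
P,Rr=KN(27,2.618); go(P,Rr)
p=eyes.capture('side');save(p,'s1.png',(160,100,360,250),4)"
```

```text
t [-0.032 -0.03  -0.036] w [ 0.004  0.018 -0.007] rows>= 0.1
[-1.02940684  0.8532662   0.97133371  0.40468276  1.85237473  1.72153098]
t [-0.023 -0.032  0.906] w [ 0.004  0.018 -0.007] rows>= 2.2
```

Call:
drive_tool:
  series: "-0.02 -0.03 0.3 0 0.02 0 1; -0.02 -0.03 0.6 0 0.02 0 1; -0.02 -0.03 0.8 0 0.02 0 1; -0.02 -0.03 0.9 0 0.02 0 1; -0.02 -0.03 0.9 0 0.02 0 0.6"
  newtons: 25

```text
time_s: 4.65
eef_pos: [493.1, -316.7, 74.2]
ee_rot: [-0.287, 0.791, -0.521, -0.142]
force: [-0.6, 0.1, 0.4]
grip_width: 0.856
```

```bash
python3 -c "
from fit import *
P,Rr=KN(27,2.618); go(P,Rr); print(telemetry.sense()['force'])
p=eyes.capture('top');save(p,'t1.png',(310,160,410,235),6)"
```

```text
t [0.022 0.026 0.027] w [ 0.011 -0.014  0.013] rows>= 0.1
[-0.5764091   0.07149405  0.41958114]
```

View pics/t1.png

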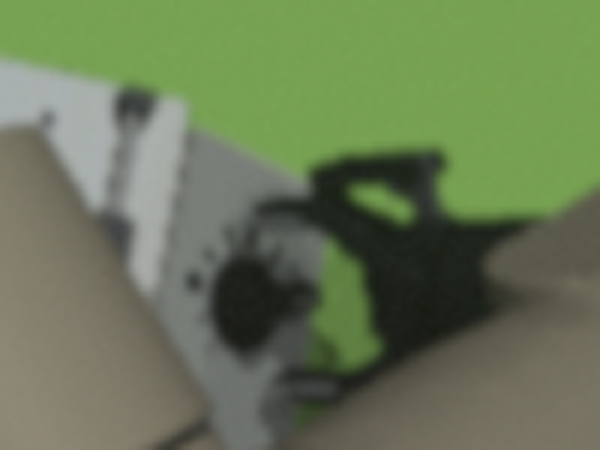

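Call:
drive_tool:
  series: "0.02 0.02 0.01 0 0 0 0.5; 0.02 0.02 0.01 0 0 0 0.2; 0.02 0.02 0.01 0 0 0 0; 0.02 0.02 0.01 0 0 0 0; 0.02 0.02 0.01 0 0 0 0; 0.02 0.02 0.01 0 0 0 0; 0.02 0.02 0.01 0 0 0 0; 0.02 0.02 0.01 0 0 0 0"
  newtons: 30

```text
time_s: 5.5
eef_pos: [491.8, -320.5, 72.1]
ee_rot: [-0.287, 0.791, -0.522, -0.141]
force: [-4.8, -3.7, 3.6]
grip_width: 0.132
```

```bash
python3 -c "
from fit import *
P,Rr=KN(27,2.618); go(P,Rr); s=telemetry.sense();print(s['force'],s['wrist_torque'],s['grip_width'],s['joints'])"
```

```text
t [-0.006  0.002  0.033] w [ 0.01  -0.019  0.012] rows>= 0.1
[-4.75500145 -3.66923278  3.64770525] [-0.42114959  0.38620256  0.25950311] 0.13151017079169064 [-0.96167662  0.83611298  1.22090034  0.41853456  1.59610416  1.67579122]
```

Call:
drive_tool:
  series: "0 0 0 0 0 -0.25 0; 0 0 0 0 0 -0.5 0; 0 0 0 0 0 -0.75 0; 0 0 0 0 0 -1 0; 0 0 0 0 0 -1 0"

```text
time_s: 6.0
eef_pos: [492.1, -320.3, 72.3]
ee_rot: [-0.313, 0.895, -0.31, -0.065]
force: [0.1, -0.5, 1.4]
grip_width: 0.132
```

```bash
cat > k.py <<'E'
from fit import *
P,Rr=KN(27,0); s=telemetry.sense()
p_,r_=tool(); y=r_.as_matrix()[:,1]; th=np.arctan2(-y@D(up), y@D(rt))
go(P,r_); print("angle",th, (th+np.pi)%(2*np.pi) ,np.round(s['force'],1),np.round(s['wrist_torque'],2),s['grip_width'],np.round(s['joints'],2))
E
python3 k.py
```

```text
t [-0.006  0.002  0.033] w [0. 0. 0.] rows>= 0.1
angle 2.110729460732329 5.252322114322122 [ 0.1 -0.5  1.4] [ 0.04 -0.22 -0.05] 0.13228984469146082 [-0.96  0.84  1.22  0.42  1.6   1.17]
```

Excellent: tool angle now 2.11. Continue.

Call:
drive_tool:
  series: "0 0 0 0 0 -0.25 0; 0 0 0 0 0 -0.5 0; 0 0 0 0 0 -0.75 0; 0 0 0 0 0 -1 0; 0 0 0 0 0 -1 0"

```text
time_s: 6.5
eef_pos: [492.2, -320.1, 72.5]
ee_rot: [-0.32, 0.944, -0.079, 0.014]
force: [-0.7, 0.6, 2.2]
grip_width: 0.131
```

Call:
drive_tool:
  series: "0 0 0 0 0 -0.25 0; 0 0 0 0 0 -0.5 0; 0 0 0 0 0 -0.75 0; 0 0 0 0 0 -1 0; 0 0 0 0 0 -1 0"

```text
time_s: 7.0
eef_pos: [492.1, -319.8, 72.7]
ee_rot: [-0.307, 0.934, 0.155, 0.092]
force: [-1.7, 0.4, 2.6]
grip_width: 0.131
```

Call:
drive_tool:
  series: "0 0 0 0 0 -0.25 0; 0 0 0 0 0 -0.5 0; 0 0 0 0 0 -0.75 0; 0 0 0 0 0 -1 0; 0 0 0 0 0 -1 0"

```text
time_s: 7.5
eef_pos: [492.0, -319.6, 72.8]
ee_rot: [-0.276, 0.868, 0.379, 0.165]
force: [-3.0, 0.8, 2.9]
grip_width: 0.13
```

```bash
python3 k.py
```

```text
t [-0.007 -0.001  0.033] w [0. 0. 0.] rows>= 0.1
angle 0.6213028409861637 3.762895494575957 [-3.   0.8  2.9] [0.57 0.12 0.22] 0.13004633356408954 [-0.96  0.84  1.22  0.42  1.6  -0.31]
```

Call:
drive_tool:
  series: "0 0 0 0 0 -0.25 0; 0 0 0 0 0 -0.5 0; 0 0 0 0 0 -0.75 0; 0 0 0 0 0 -1 0; 0 0 0 0 0 -1 0"

```text
time_s: 8.0
eef_pos: [491.7, -319.5, 72.9]
ee_rot: [-0.228, 0.749, 0.58, 0.227]
force: [-3.8, 1.1, 4.3]
grip_width: 0.135
```

Call:
drive_tool:
  series: "0 0 0 0 0 -0.2 0; 0 0 0 0 0 -0.2 0; 0 0 0 0 0 -0.2 0"

```text
time_s: 8.3
eef_pos: [491.7, -319.5, 72.9]
ee_rot: [-0.217, 0.721, 0.614, 0.237]
force: [-2.9, 1.5, 4.3]
grip_width: 0.135
```

```bash
python3 k.py
```

```text
t [-0.006 -0.002  0.033] w [0. 0. 0.] rows>= 0.1
angle 0.034048003423715466 3.1756406570135085 [-2.9  1.5  4.3] [0.42 0.22 0.29] 0.13480003743547994 [-0.96  0.84  1.22  0.42  1.6  -0.9 ]
```

Call:
drive_tool:
  series: "0 0 0 0 0 -0.03 0.5; 0 0 0 0 0 -0.03 0.5; 0 0 0 0 0 -0.03 0.5; 0 0 0 0 0 -0.03 0.5; 0 0 -0.3 0 0 0 0.5; 0 0 -0.6 0 0 0 0.5; 0 0 -1 0 0 0 0.5; 0 0 -1 0 0 0 0.5"

```text
time_s: 9.1
eef_pos: [482.6, -396.0, 172.7]
ee_rot: [-0.212, 0.722, 0.615, 0.237]
force: [0.4, -0.3, 0.4]
grip_width: 0.501
```

```bash
python3 k.py; python3 -c "
from fit import *
p=eyes.capture('top');save(p,'t2.png',(250,150,370,240),6)
print(telemetry.sense()['eef_pos'])"
```

```text
t [ 0.005 -0.014  1.083] w [0. 0. 0.] rows>= 2.6
angle 0.032991261202659314 3.1745839147924526 [ 0.4 -0.3  0.4] [-0.25  0.06  0.02] 0.500602422601722 [-1.03  0.84  0.94  0.4   1.88 -0.85]
[ 482.60208412 -393.89937874  169.90369302]
```

View pics/t2.png

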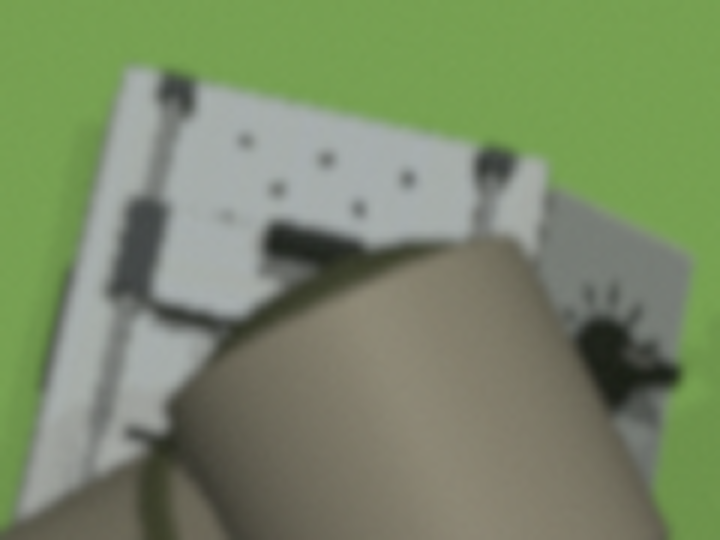

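```bash
cat > j.py <<'E'
from fit import *
import sys
x,y,z=map(float,sys.argv[1:4]) # platform frame, TCP, tool down, y along shaker -y
go(S(*v[:3],[[40+x,y,118+z]])[0],Rzy([0,0,-1],D(rt))); s=telemetry.sense(); print(np.round(s["eef_pos"],1),np.round(s["joints"],2),np.round(s["force"],1),s["grip_width"])
p_,_=tool(); c,s_=np.cos(v[2]),np.sin(v[2]); d=p_[:2]-np.array(S(*v[:3],[[40,0,0]])[0][:2]); print("plat frame",(c*d[0]+s_*d[1]).round(1),(-s_*d[0]+c*d[1]).round(1),(p_[2]-118).round(1))
E
python3 j.py 0 -49.5 110; python3 -c "
from fit import *
I=lambda X:((proj(p,S(*v[:3],X))-[250,150]+.5)*6).round()
print(I([bar(56.5,-44.5,0,33,-23),bar(56.5,-44.5,-.52,33,-23),bar(56.5,-44.5,.52,33,-23)]))"
```

```text
t [ 1.867 -0.029  0.812] w [-0.016 -1.3   -0.068] rows>= 4.9
[ 482.6 -393.9  169.9] [-1.03  0.84  0.94  0.4   1.87 -0.85] [ 0.6 -0.2 -0.9] 0.49696619837503314
plat frame -237.3 -45.1 51.9
[[681. 379.]
 [682. 355.]
 [674. 400.]]
```

Call:
drive_tool:
  series: "0.23 0 -0.1 0 -0.2 0 0.5; 0.45 0 0 0 -0.4 0 0.5; 0.7 0 0.15 0 -0.6 0 0.5; 0.95 0 0.3 0 -0.8 -0.04 0.5; 0.95 0 0.3 0 -0.95 -0.04 0.5; 0.95 0 0.3 0 -1 -0.04 0.5"

```text
time_s: 9.75
eef_pos: [500.9, -280.5, 210.3]
ee_rot: [-0.053, 0.751, 0.656, 0.052]
force: [-0.9, -0.5, -0.4]
grip_width: 0.501
```

```bash
python3 j.py 0 -49.5 80
```

```text
t [ 0.995 -0.003  0.252] w [-0.02  -0.297 -0.017] rows>= 2.5
[ 500.9 -280.5  210.3] [-0.77  0.48  1.32  0.11  1.44 -0.65] [-0.9 -0.5 -0.4] 0.5014189062387339
plat frame -122.6 -49.1 92.3
```

Call:
drive_tool:
  series: "0.3 0 0 0 -0.15 0 0.4; 0.6 0 0.05 0 -0.3 0 0.4; 0.98 0 0.2 -0.02 -0.3 -0.02 0.4; 0.98 0 0.25 -0.02 -0.3 -0.02 0.4; 0.98 0 0.25 -0.02 -0.3 -0.02 0.4"

```text
time_s: 10.25
eef_pos: [516.3, -160.5, 196.5]
ee_rot: [-0.001, 0.749, 0.662, -0.001]
force: [-0.3, -0.4, 0.2]
grip_width: 0.402
```

```bash
python3 j.py 0 -49.5 21; python3 -c "
from fit import *
p=eyes.capture('side');save(p,'s2.png',(215,130,335,220),6)
I=lambda X:((proj(p,S(*v[:3],X))-[215,130]+.5)*6).round().tolist()
print('plate',I([[40+x,-49.5+yy,162] for x in(-23,23) for yy in(-6,6)]),'body x=0,+22face',I([[40+22,22.5+yy,164] for yy in(-25,25)]),'x+10',I([[40+32,22.5+yy,164] for yy in(-25,25)]))
p=eyes.capture('top');print(nets.spot_in('tube_block',p)[:2])"
```

```text
t [0.013 0.002 0.479] w [-0.006 -0.001  0.004] rows>= 1.1
[ 516.3 -160.5  196.5] [-0.52  0.38  1.5  -0.    1.27 -0.39] [-0.3 -0.4  0.2] 0.4016642252659706
plat frame -1.5 -49.4 78.5
plate [[297.0, 232.0], [319.0, 235.0], [270.0, 274.0], [293.0, 277.0]] body x=0,+22face [[373.0, 283.0], [471.0, 297.0]] x+10 [[367.0, 293.0], [466.0, 306.0]]
[{'rect': [213.5, 149.8, 235.4, 167.3], 'confidence': 0.52}, {'rect': [320.5, 128.3, 345.8, 132.6], 'confidence': 0.3}]
```

View pics/s2.png

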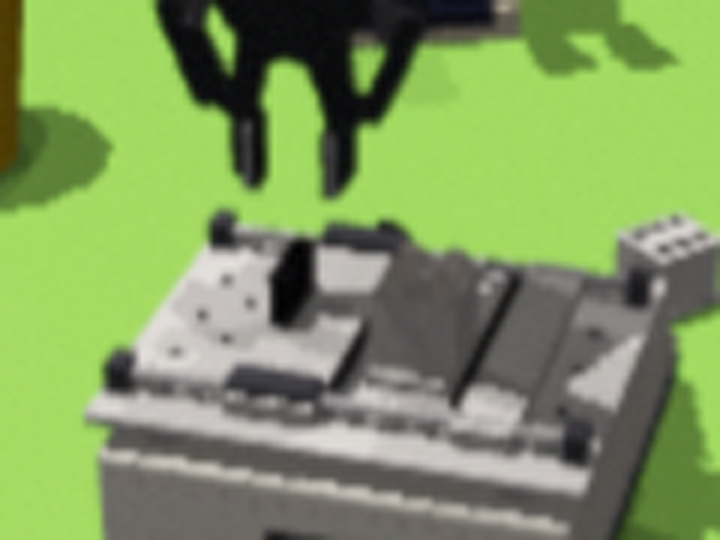

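Call:
drive_tool:
  series: "0.01 0 0.2 0 0 0 0.4; 0.01 0 0.4 0 0 0 0.4; 0.01 0 0.48 0 0 0 0.4; 0.01 0 0.48 0 0 0 0; 0.01 0 0.48 0 0 0 0; 0.01 0 0.48 0 0 0 0; 0.01 0 0.48 0 0 0 0; 0.01 0 0.48 0 0 0 0"
  newtons: 30

```text
time_s: 11.2
eef_pos: [517.4, -162.1, 140.7]
ee_rot: [0.001, 0.75, 0.661, -0.0]
force: [5.6, -3.4, -8.4]
grip_width: 0.131
```

```bash
python3 j.py 0 -93 21
```

```text
t [0.025 0.353 0.015] w [ 0.003  0.005 -0.002] rows>= 0.9
[ 517.4 -162.1  140.7] [-0.52  0.44  1.57 -0.    1.13 -0.39] [ 5.6 -3.4 -8.4] 0.13087764799175103
plat frame -3.0 -50.6 22.7
```

Call:
drive_tool:
  series: "0 0.08 0 0 0 0 0; 0 0.16 0 0 0 0 0; 0 0.24 0 0 0 0 0; 0 0.31 0 0 0 0 0; 0 0.36 0 0 0 0 0; 0 0.365 0 0 0 0 0; 0 0.365 0 0 0 0 0"

```text
time_s: 11.9
eef_pos: [560.3, -167.8, 140.8]
ee_rot: [0.001, 0.75, 0.661, -0.001]
force: [-2.9, -2.1, -6.7]
grip_width: 0.133
```

```bash
python3 j.py 0 -94 21
```

```text
t [0.027 0.001 0.015] w [ 0.     0.005 -0.003] rows>= 0.1
[ 560.3 -167.8  140.8] [-0.49  0.52  1.43 -0.    1.18 -0.36] [-2.9 -2.1 -6.7] 0.13261875309862586
plat frame -3.2 -93.9 22.8
```

Call:
drive_tool:
  series: "0 0 0 0 0 0 0.4; 0 0 0 0 0 0 0.4; 0 0 0 0 0 0 0.4; 0 0 -0.3 0 0 0 0.4; 0 0 -0.7 0 0 0 0.4; 0 0 -1 0 0 0 0.7; 0 0 -1 0 0 0 1"

```text
time_s: 12.6
eef_pos: [561.9, -168.1, 266.7]
ee_rot: [0.006, 0.75, 0.661, 0.001]
force: [0.6, -0.0, -0.8]
grip_width: 0.727
```

Run:
```python
from fit import *
out=[]
for pic,(l,t,r_,b) in((p,(265,195,315,245)),(q,(255,160,305,210))):
    s=8; im=cv2.resize(cv2.cvtColor(pic["frame"],cv2.COLOR_RGB2BGR)[t:b,l:r_],None,fx=s,fy=s,interpolation=cv2.INTER_CUBIC)
    for bx,col in((0,(255,0,0)),(10,(0,0,255))):
        for z,h in((164,25),(124,33)):
            u=((proj(pic,S(*v[:3],[[40+bx+x,22.5+y,z] for x,y in((-22,-h),(22,-h),(22,h),(-22,h))]))-[l,t]+.5)*s).round().astype(int)
            cv2.polylines(im,[u.reshape(-1,1,2)],True,col,1)
    out.append(im)
cv2.imwrite("pics/c4.png",np.hstack(out))
```

View pics/c4.png

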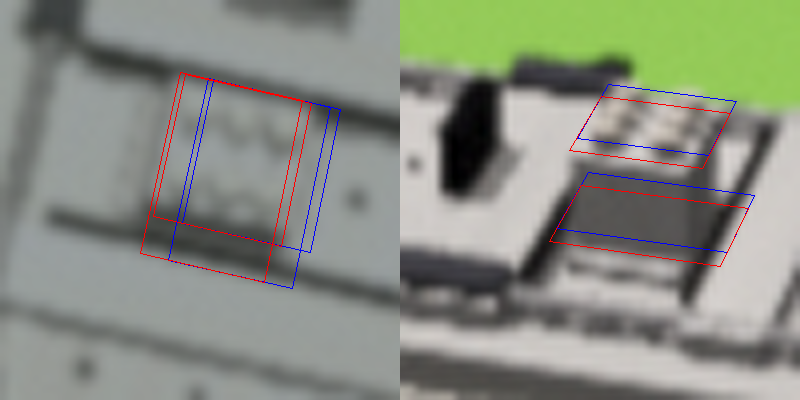

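```bash
cat > b.py <<'E'
from fit import *
import sys
x,y,z=map(float,sys.argv[1:4]) # platform frame TCP; tool y along shaker -x
go(S(*v[:3],[[40+x,y,118+z]])[0],Rzy([0,0,-1],-D([1,0,0]))); s=telemetry.sense(); print(np.round(s["eef_pos"],1),np.round(s["joints"],2),np.round(s["force"],1),s["grip_width"])
p_,_=tool(); c,s_=np.cos(v[2]),np.sin(v[2]); d=p_[:2]-np.array(S(*v[:3],[[40,0,0]])[0][:2]); print("plat frame",(c*d[0]+s_*d[1]).round(1),(-s_*d[0]+c*d[1]).round(1),(p_[2]-118).round(1))
E
python3 b.py 12 22.5 100
```

```text
t [ 0.129 -0.988  0.395] w [ 0.026 -0.007  3.139] rows>= 10.5
[ 561.9 -168.1  266.7] [-0.49  0.42  1.25 -0.    1.46 -0.36] [ 0.6 -0.  -0.8] 0.7272139919918551
plat frame -3.3 -95.5 148.7
```

Call:
drive_tool:
  series: "0.04 -0.25 0 0 0 0.25 1; 0.08 -0.5 0 0 0 0.5 1; 0.12 -0.75 0 0 0 0.75 1; 0.12 -0.95 0 0 0 1 1; 0.12 -0.95 0 0 0 1 0.7"

```text
time_s: 13.1
eef_pos: [449.0, -138.8, 265.6]
ee_rot: [0.006, 0.891, 0.453, 0.003]
force: [0.5, -0.3, 0.6]
grip_width: 0.857
```

Call:
drive_tool:
  series: "0 0 0 0 0 0.25 0.7; 0 0 0 0 0 0.5 0.7; 0 0 0 0 0 0.75 0.7; 0 0 0 0 0 1 0.7; 0 0 0 0 0 1 0.7"

```text
time_s: 13.6
eef_pos: [449.4, -138.8, 265.3]
ee_rot: [0.005, 0.976, 0.219, 0.004]
force: [1.2, -0.1, -0.1]
grip_width: 0.704
```

Call:
drive_tool:
  series: "0 0 0 0 0 0.25 0.7; 0 0 0 0 0 0.5 0.7; 0 0 0 0 0 0.75 0.7; 0 0 0 0 0 1 0.7; 0 0 0 0 0 1 0.7"

```text
time_s: 14.1
eef_pos: [449.7, -138.9, 265.0]
ee_rot: [0.003, 1.0, -0.028, 0.005]
force: [0.6, -0.4, 0.6]
grip_width: 0.7
```

```bash
python3 b.py 12 22.5 100
```

```text
t [-0.029 -0.008  0.391] w [ 0.013 -0.021  0.14 ] rows>= 0.9
[ 449.7 -138.9  265. ] [-0.55  0.16  1.6  -0.    1.37  1.08] [ 0.6 -0.4  0.6] 0.6996939591744952
plat frame 11.6 19.5 147.0
```

Go to 75 mm above the platform and check alignment by the side view.

Call:
drive_tool:
  series: "-0.03 -0.01 0.2 0 -0.02 0.14 0.7; -0.03 -0.01 0.4 0 -0.02 0.14 0.7; -0.03 -0.01 0.6 0 -0.02 0.14 0.7; -0.03 -0.01 0.6 0 -0.02 0.14 0.7"

```text
time_s: 14.5
eef_pos: [445.9, -137.3, 190.5]
ee_rot: [0.002, 0.998, -0.06, -0.002]
force: [-0.4, -0.2, -0.1]
grip_width: 0.7
```

```bash
python3 b.py 12 22.5 14
python3 - <<'E'
from fit import *
q2=eyes.capture('side'); p2=eyes.capture('top')
A=[]
for pic,(l,t,r_,b) in((p2,(260,165,340,245)),(q2,(240,135,320,215))):
    s=5; A.append(cv2.resize(cv2.cvtColor(pic["frame"],cv2.COLOR_RGB2BGR)[t:b,l:r_],None,fx=s,fy=s,interpolation=cv2.INTER_CUBIC))
cv2.imwrite("pics/c5.png",np.hstack(A))
p_,_=tool(); print(((proj(q2,p_)-[240,135]+.5)*5).round(),((proj(q2,p_-[0,0,30])-[240,135]+.5)*5).round(), )
E
```

```text
t [0.01  0.004 0.488] w [0.008 0.008 0.011] rows>= 1.2
[ 445.9 -137.3  190.5] [-0.55  0.22  1.73 -0.01  1.19  1.15] [-0.4 -0.2 -0.1] 0.700349790311638
plat frame 12.7 23.4 72.5
[[230. 164.]] [[230. 209.]]
```

View pics/c5.png

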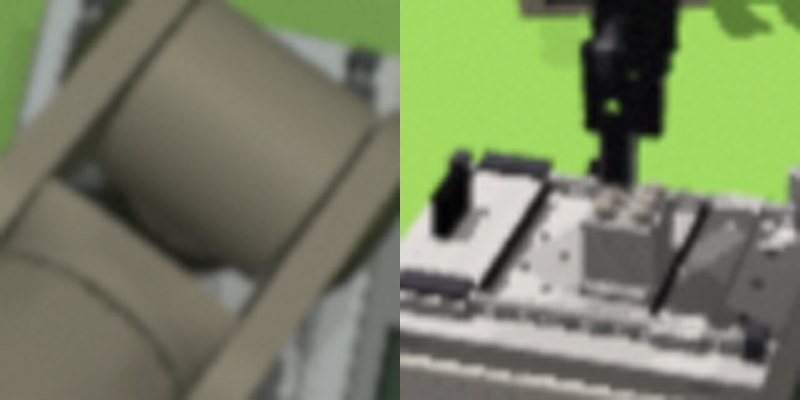

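Call:
drive_tool:
  series: "0.01 0 0 0 0 0.01 0.9; 0.01 0 0.1 0 0 0.01 0.9; 0.01 0 0.25 0 0 0.01 0.9; 0.01 0 0.4 0 0 0.01 0.9; 0.01 0 0.49 0 0 0.01 0.9; 0.01 0 0.49 0 0 0.01 0.9"

```text
time_s: 15.2
eef_pos: [448.3, -138.6, 134.5]
ee_rot: [0.003, 0.998, -0.063, -0.0]
force: [-0.6, 0.2, 0.1]
grip_width: 0.897
```

Call:
drive_tool:
  series: "0 0 0 0 0 0 0.7; 0 0 0 0 0 0 0.5; 0 0 0 0 0 0 0.4; 0 0 0 0 0 0 0.4; 0 0 0 0 0 0 0.4; 0 0 0 0 0 0 0.4"
  newtons: 20

```text
time_s: 15.8
eef_pos: [448.9, -139.0, 135.6]
ee_rot: [0.003, 0.998, -0.063, 0.001]
force: [0.9, -1.1, 5.9]
grip_width: 0.58
```

```bash
python3 b.py 12 12 14
```

```text
t [ 0.069 -0.005  0.03 ] w [ 0.014 -0.004 -0.002] rows>= 0.2
[ 448.9 -139.   135.6] [-0.55  0.3   1.79 -0.01  1.05  1.15] [ 0.9 -1.1  5.9] 0.5797509325224274
plat frame 11.4 20.3 17.6
```

Call:
drive_tool:
  series: "0 0 0 0 0 0 0.3; 0 0 0 0 0 0 0.3; 0 0 0 0 0 0 0.3; 0 0 0 0 0 0 0.3"
  newtons: 40

```text
time_s: 16.2
eef_pos: [448.9, -139.0, 135.7]
ee_rot: [0.003, 0.998, -0.063, 0.001]
force: [-1.0, -0.6, 1.4]
grip_width: 0.577
```

```bash
python3 b.py 12 12 14; python3 -c "
from h import *
q2=eyes.capture('side'); save(q2,'s3.png',(240,135,340,215),8)"
```

```text
t [ 0.069 -0.005  0.031] w [ 0.014 -0.005 -0.002] rows>= 0.2
[ 448.9 -139.   135.7] [-0.55  0.3   1.79 -0.01  1.05  1.15] [-1.  -0.6  1.4] 0.5771749850234685
plat frame 11.4 20.2 17.7
```

View pics/s3.png

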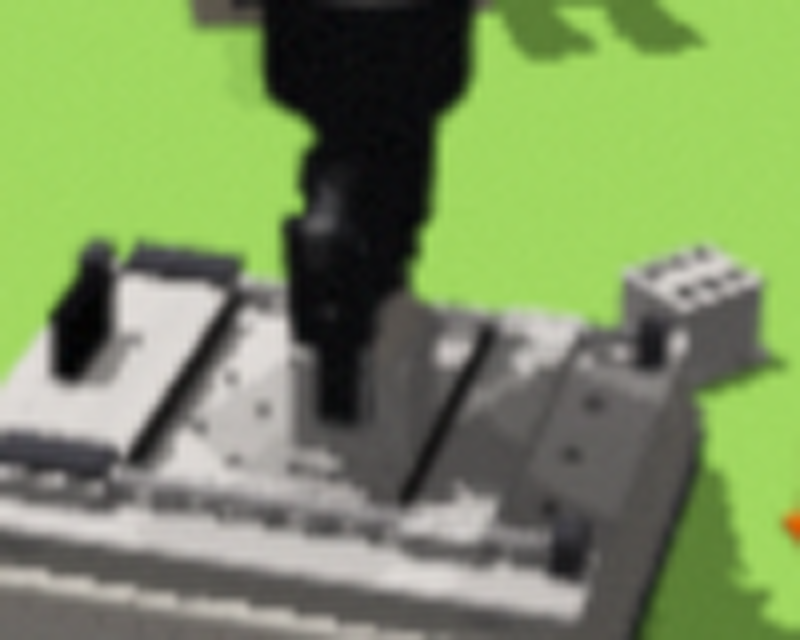

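Call:
drive_tool:
  series: "0.02 0 0 0 0 0 0.3; 0.05 0 0 0 0 0 0.3; 0.08 0 0 0 0 0 0.3; 0.09 0 0 0 0 0 0.3; 0.09 0 0 0 0 0 0.3; 0.09 0 0 0 0 0 0.3"
  newtons: 45

```text
time_s: 16.85
eef_pos: [459.9, -140.4, 135.7]
ee_rot: [0.004, 0.998, -0.063, 0.001]
force: [-1.7, 0.0, 2.6]
grip_width: 0.575
```

```bash
python3 b.py 12 9.5 14
```

```text
t [-0.003 -0.005  0.031] w [ 0.014 -0.006 -0.002] rows>= 0.1
[ 459.9 -140.4  135.7] [-0.54  0.32  1.76 -0.01  1.06  1.16] [-1.7  0.   2.6] 0.574580202290129
plat frame 11.4 9.2 17.7
```

Call:
drive_tool:
  series: "0 0 -0.03 0 0 0 0.3; 0 0 -0.08 0 0 0 0.3; 0 0 -0.15 0 0 0 0.3; 0 0 -0.2 0 0 0 0.3"

```text
time_s: 17.25
eef_pos: [460.0, -140.3, 160.7]
ee_rot: [0.004, 0.998, -0.063, 0.002]
force: [-0.5, 0.7, -4.2]
grip_width: 0.573
```

Call:
drive_tool:
  series: "0 0 -0.25 0 0 0 0.3; 0 0 -0.5 0 0 0 0.3; 0 0 -0.75 0 0 0 0.3; 0 0 -0.75 0 0 0 0.3"

```text
time_s: 17.65
eef_pos: [461.0, -140.2, 254.6]
ee_rot: [0.005, 0.998, -0.063, 0.005]
force: [1.1, -0.2, -3.4]
grip_width: 0.575
```

```bash
cat > tr.py <<'E'
from fit import *
import sys
c=np.array([450.,211]); ty=np.array([-.107,.994]); tx=np.array([.994,.107])
a,b,z=map(float,sys.argv[1:4]); g=c+tx*a+ty*b
go([*g,z],Rzy([0,0,-1],[*(-ty),0])); s=telemetry.sense(); print(np.round(s["eef_pos"],1),np.round(s["joints"],2),np.round(s["force"],1),s["grip_width"])
E
python3 tr.py 0 -58 230
python3 - <<'E'
from fit import *
q2=eyes.capture('side')
# tray: rects and refined corners by mask on top0 picture
g=cv2.cvtColor(p["frame"],cv2.COLOR_RGB2HSV); m=((g[...,1]<60)).astype(np.uint8)[175:245,128:225]
k=max(cv2.findContours(m,cv2.RETR_EXTERNAL,cv2.CHAIN_APPROX_NONE)[0],key=cv2.contourArea)
bx=cv2.boxPoints(cv2.minAreaRect(k))+[128,175]; W=ray(p,bx,[22]*4); print(W.round(),W.mean(0).round(),[np.linalg.norm(W[i]-W[i-1]).round() for i in range(4)])
for n in("stain_bottle","tube_block"): print(n,[(np.round(d["rect"]).tolist(),round(d["confidence"],2)) for d in nets.spot_in(n,q2)[:3]])
E
```

```text
t [-0.351 -2.424  0.177] w [ 0.023 -0.02  -0.467] rows>= 5.9
[ 461.  -140.2  254.6] [-0.54  0.19  1.59 -0.01  1.34  1.16] [ 1.1 -0.2 -3.4] 0.5745817967109937
[[520. 351.  22.]
 [546. 106.  22.]
 [387.  85.  22.]
 [362. 323.  22.]] [454. 216.  22.] [np.float64(160.0), np.float64(247.0), np.float64(160.0), np.float64(240.0)]
stain_bottle [([229.0, 165.0, 327.0, 246.0], 0.67), ([241.0, 307.0, 254.0, 334.0], 0.52)]
tube_block [([203.0, 242.0, 223.0, 270.0], 0.97), ([337.0, 188.0, 361.0, 204.0], 0.72)]
```

Call:
drive_tool:
  series: "-0.05 -0.3 0 0 0 0 0.3; -0.1 -0.65 0 0 0 -0.1 0.3; -0.12 -1 0 0 0 -0.15 0.3; -0.12 -1 0 0 0 -0.15 0.3"

```text
time_s: 18.2
eef_pos: [459.4, -14.5, 247.4]
ee_rot: [0.002, 1.0, -0.023, -0.0]
force: [-0.8, -0.2, -3.4]
grip_width: 0.578
```

Call:
drive_tool:
  series: "-0.05 -0.3 0 0 0 0 0.3; -0.1 -0.65 0 0 0 -0.1 0.3; -0.12 -1 0 0 0 -0.15 0.3; -0.12 -1 0 0 0 -0.15 0.3"

```text
time_s: 18.6
eef_pos: [449.6, 109.3, 245.5]
ee_rot: [0.002, 1.0, 0.017, -0.002]
force: [-0.6, -0.7, -3.8]
grip_width: 0.579
```

```bash
sed -i 's/450.,211/453.,214/' tr.py; python3 tr.py 0 -56 140
```

```text
t [ 0.096 -0.409  0.877] w [ 0.007  0.008 -0.147] rows>= 2.3
[449.6 109.3 245.5] [-0.01  0.17  1.65 -0.    1.33  1.52] [-0.6 -0.7 -3.8] 0.5790511647759251
```

Call:
drive_tool:
  series: "0.05 -0.2 0.2 0 0 -0.1 0.3; 0.1 -0.41 0.5 0 0 -0.15 0.3; 0.1 -0.41 0.88 0 0 -0.15 0.3; 0.1 -0.41 0.88 0 0 -0.15 0.3; 0.1 -0.41 0.88 0 0 -0.15 0.3"

```text
time_s: 19.1
eef_pos: [459.7, 157.8, 140.0]
ee_rot: [0.002, 0.999, 0.054, -0.003]
force: [-0.6, -0.7, -1.6]
grip_width: 0.573
```

```bash
python3 tr.py 0 -56 22
python3 - <<'E'
from fit import *
q2=eyes.capture('side')
p_,r_=tool(); M=r_.as_matrix(); C=p_+[0,0,-17.7+3]
for n in("stain_bottle","tray"): print(n,[(np.round(d["rect"]).tolist(),round(d["confidence"],2)) for d in nets.spot_in(n,q2)[:3]])
im=q2["frame"].copy()
G=np.array([p_[0],p_[1],6.]); L=[G+M[:,1]*a+M[:,0]*b for a,b in((-22,-33),(22,-33),(22,33),(-22,33))]
for l,t,rr,b in ((205,170,325,290+60),):
    s=4; A=cv2.resize(cv2.cvtColor(im,cv2.COLOR_RGB2BGR)[t:b,l:rr],None,fx=s,fy=s)
    u=((proj(q2,L)-[l,t]+.5)*s).round().astype(int); cv2.polylines(A,[u.reshape(-1,1,2)],True,(0,0,255),1); cv2.imwrite("pics/c6.png",A[:600])
E
```

```text
t [ 0.    -0.009  0.983] w [0.007 0.011 0.001] rows>= 2.4
[459.7 157.8 140. ] [ 0.09  0.33  1.73 -0.    1.09  1.56] [-0.6 -0.7 -1.6] 0.5732534376158733
stain_bottle [([242.0, 309.0, 253.0, 335.0], 0.49)]
tray [([222.0, 260.0, 297.0, 341.0], 0.81)]
```

View pics/c6.png

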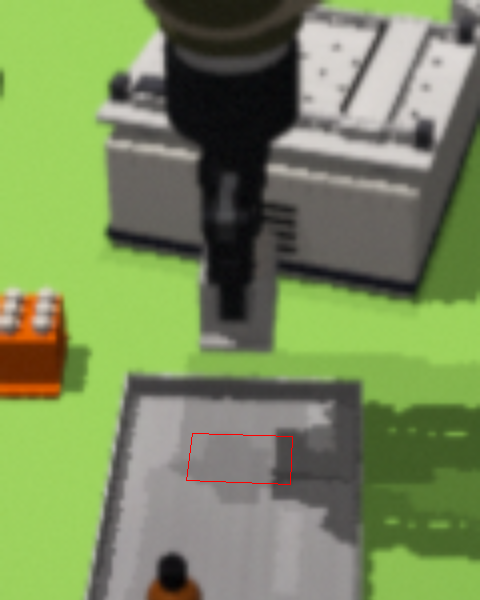

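Call:
drive_tool:
  series: "0 0 0.3 0 0 0 0.3; 0 0 0.6 0 0 0 0.3; 0 0 0.85 0 0 0 0.3; 0 0 0.93 0 0 0 0.3; 0 0 0.95 0 0 0 0.3; 0 0 0.95 0 0 0 0.3"

```text
time_s: 19.85
eef_pos: [461.8, 157.6, 29.2]
ee_rot: [0.002, 0.999, 0.054, 0.001]
force: [0.4, -0.6, -2.1]
grip_width: 0.579
```

Call:
drive_tool:
  series: "0 0 0.01 0 0 0 0.3; 0 0 0.02 0 0 0 0.3; 0 0 0.03 0 0 0 0.3; 0 0 0.03 0 0 0 0.3"

```text
time_s: 20.25
eef_pos: [461.8, 157.6, 25.8]
ee_rot: [0.002, 0.999, 0.054, 0.001]
force: [-0.5, -0.1, -2.9]
grip_width: 0.58
```

Expected contact at about 21.

Call:
drive_tool:
  series: "0 0 0.01 0 0 0 0.3; 0 0 0.02 0 0 0 0.3; 0 0 0.03 0 0 0 0.3; 0 0 0.03 0 0 0 0.3"

```text
time_s: 20.65
eef_pos: [461.7, 157.6, 22.0]
ee_rot: [0.002, 0.999, 0.054, 0.001]
force: [-0.1, -0.6, -2.9]
grip_width: 0.578
```

Call:
drive_tool:
  series: "0 0 0.01 0 0 0 0.3; 0 0 0.015 0 0 0 0.3; 0 0 0.015 0 0 0 0.3"

```text
time_s: 20.95
eef_pos: [461.9, 157.7, 20.7]
ee_rot: [0.002, 0.999, 0.054, 0.001]
force: [-2.7, -0.3, 4.9]
grip_width: 0.577
```

Call:
drive_tool:
  series: "0 0 0 0 0 0 0.65; 0 0 0 0 0 0 0.75; 0 0 0 0 0 0 0.75; 0 0 0 0 0 0 0.75; 0 0 -0.15 0 0 0 0.75; 0 0 -0.4 0 0 0 0.75; 0 0 -0.7 0 0 0 0.75; 0 0 -1 0 0 0 0.75; 0 0 -1 0 0 0 0.75"

```text
time_s: 21.85
eef_pos: [463.6, 158.3, 144.9]
ee_rot: [0.002, 0.999, 0.054, 0.005]
force: [0.1, -0.4, -0.1]
grip_width: 0.749
```

Call:
drive_tool:
  series: "-0.2 0 -0.3 0 0 0 0.75; -0.4 -0.1 -0.6 0 0 0 0.75; -0.8 -0.2 -0.9 0 0 0 0.75; -1 -0.3 -0.9 0 0 0 0.75; -1 -0.3 -0.9 0 0 0 0.75"

```text
time_s: 22.35
eef_pos: [336.9, 182.3, 252.3]
ee_rot: [0.001, 0.998, 0.055, 0.006]
force: [0.0, -0.7, -1.0]
grip_width: 0.75
```

Run:
```python
from fit import *
a=eyes.capture('top'); b=eyes.capture('side'); A=[]
for pic,(l,t,r_,bb) in((a,(130,160,230,260)),(a,(300,165,370,235)),(b,(215,230,315,330)),(b,(235,155,335,255))):
    A.append(cv2.resize(cv2.cvtColor(pic["frame"],cv2.COLOR_RGB2BGR)[t:bb,l:r_],(300,300),interpolation=cv2.INTER_CUBIC))
cv2.imwrite("pics/c7.png",np.vstack([np.hstack(A[:2]),np.hstack(A[2:])]))
print("top block",[(np.round(d["rect"]).tolist(),round(d["confidence"],2)) for d in nets.spot_in("tube_block",a)[:4]])
print("side block",[(np.round(d["rect"]).tolist(),round(d["confidence"],2)) for d in nets.spot_in("tube_block",b)[:4]])
I=lambda X:(proj(a,S(*v[:3],X))-[300,165]+.5)*300/70
for th in(-.52,0,.52): print(th,I([bar(56.5,-44.5,th,33,23),bar(56.5,-44.5,th,33,-23)]).round().tolist())
```

```text
top block [([324.0, 285.0, 345.0, 306.0], 0.95), ([215.0, 146.0, 235.0, 167.0], 0.53)]
side block [([253.0, 265.0, 275.0, 293.0], 0.89), ([201.0, 244.0, 222.0, 270.0], 0.75), ([338.0, 188.0, 363.0, 204.0], 0.74), ([242.0, 308.0, 256.0, 336.0], 0.29)]
-0.52 [[230.0, 206.0], [273.0, 189.0]]
0 [[231.0, 188.0], [272.0, 207.0]]
0.52 [[236.0, 173.0], [267.0, 222.0]]
```

Run:
```python
from fit import *
a=eyes.capture('top'); b=eyes.capture('side')
def tail(pic,l=343,r=372,t=196,bb=226):
    g=cv2.cvtColor(pic["frame"],cv2.COLOR_RGB2GRAY)[t:bb,l:r].astype(np.uint8)
    g=cv2.resize(g,None,fx=4,fy=4,interpolation=cv2.INTER_CUBIC); m=(g<70).astype(np.uint8)
    n,L,st,c=cv2.connectedComponentsWithStats(m); k=1+np.argmax(st[1:,4]); ys,xs=np.where(L==k); e=xs>=xs.max()-10
    return xs.max()/4+l, ys[e].mean()/4+t, (c[k]/4+[l,t]).round(1), st[k,4]
print("start",tail(p)); print("now",tail(a))
X=lambda th,k:proj(a,S(*v[:3],[bar(56.5,-44.5,th,30,k)])).round(1).tolist()
print("pred start tip",X(2.618,23),"pred 0",X(0,-23),"-.52",X(-.52,-23),"+.52",X(.52,-23))
g=cv2.cvtColor(a["frame"],cv2.COLOR_RGB2GRAY)
print(g[200:218:1,343:366])
G=[[461.8+x,157.6+y,z] for x in(-33,33) for y in(-22,22) for z in(3,58)]
u=proj(b,G); print("block side pred",u.min(0).round(),u.max(0).round()); u=proj(a,G); print("top pred",u.min(0).round(),u.max(0).round())
print([(np.round(d["rect"]).tolist(),round(d["confidence"],2)) for d in nets.spot_in("jaw",b)[:2]], proj(b,S(*v[:3],[[40,-93,148]])).round())
```

```text
start (np.float64(362.0), np.float64(209.11724137931034), array([352. , 210.8]), np.int32(3006))
now (np.float64(362.75), np.float64(212.39409722222223), array([352.3, 211.1]), np.int32(2921))
pred start tip [[362.2, 208.7]] pred 0 [[362.2, 212.7]] -.52 [[362.2, 208.7]] +.52 [[360.9, 216.2]]
[[115 113 113 114 105  94 103 108  97  93 109 114 109 104 111 116 116 117
  118 116 119 126 130]
 [111 100 102 110 108  99 100 102  97 101 110 108  96  92 107 116 116 117
  116 116 121 128 131]
 [106  92  91 103  99  88  83  82  83  93 102  96  83  88 107 116 118 116
  116 117 121 130 131]
 [111  99  94  92  80  66  56  55  57  69  81  81  83  98 113 117 117 117
  117 118 123 130 132]
 [109 107  97  80  59  44  37  38  37  43  55  69  89 109 116 117 116 116
  117 118 124 131 132]
 [ 99 104  90  64  45  35  35  34  34  34  40  60  89 109 111 112 112 115
  116 119 126 130 132]
 [ 84  95  79  51  36  33  33  33  33  32  35  50  77  96 100  95 100 112
  116 120 127 132 132]
 [ 81  88  68  44  35  33  34  35  32  33  38  49  64  77  74  74  89 106
  116 121 127 132 132]
 [ 91  86  62  38  32  34  34  
[... 365 characters left out ...]
3  58  38  33  33  33  32  32  31  32  32  31  33  33  35  34  32
   37  52  87 118 130]
 [ 99  89  65  43  32  33  33  33  34  32  33  32  34  37  37  42  42  44
   47  64  96 122 130]
 [107 100  78  50  37  35  33  35  32  32  32  35  42  49  54  62  66  69
   75  89 112 126 132]
 [115 108  88  60  41  36  33  32  33  31  33  41  56  64  70  81  89  94
  105 114 124 131 133]
 [115 109  95  75  52  39  33  33  34  35  40  53  68  75  80  90 101 111
  120 127 131 133 132]
 [115 108 100  92  72  53  42  38  39  45  53  67  76  78  82  88  99 114
  125 130 132 132 132]]
block side pred [249. 262.] [278. 292.]
top pred [183. 193.] [203. 219.]
[([241.0, 168.0, 269.0, 197.0], 0.77)] [[250. 174.]]
```

```bash
python3 -c "
from rig import *
print(ctrl.finish_job())"
```

```text
the job is handed in; nothing more can be done
None
```

The job is done and handed in at about 22.5 s of the 72 s allowed.

- **Selector:** I turned it from 2.62 back to off. In the last picture the bar's tail sits at row 212.4; the model gives 212.7 for off and 208.7 for the first pulse mark.
- **Jaw:** It was slid about 43 mm open and released, and the side view afterwards showed it open.
- **Tube block:** I drew it 11 mm clear of the fixed lip, lifted it, and lowered it until it touched the tray floor at the expected height. It is in the end of the tray away from the bottle. The network's box in the side view, [253, 265, 275, 293], matches the predicted place, about 249–278 by 262–292.
- **Robot and other items:** The gripper ended open, well above the tray and touching nothing. The tool's force readings showed no unexpected contact, but I did not re-measure the other items at the end.

**Checks that failed or disagreed:**
- The 12-picture viewing limit ran out before my final composite image. The last checks are therefore numeric only.
- The top-view network did not report the block in the tray.
- The gripper read 0.58 on the 44 mm block where I expected about 0.52, but the grip held throughout.

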